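# Hold the urn's bayonet lid at its half-way vent position

### The job

The steel urn has just been filled hot and must vent: pick up its bayonet lid (straight grip bar, two side pins), lower it fully home into the urn's neck with the pins through the two notches, and turn it clockwise, seen from above, against the spring to half-way, 45 degrees, where the bar points at the two fins on the neck; never so far that the lock clicks. Finish while still gripping the lid and holding it there, for the spring turns it back if let go. Leave the carafes, the cup and the knobbed jar lid where they stand.

Things in the scene. Friction and masses are not known exactly. Their poses are not given: they have to be found in the camera images.
- lid_mid (a point): Centre of the loose bayonet lid (66 mm tall, 0.16 kg, starts upright), on its axis 33 mm above its underside; z up. Heights from the underside: plug 50 mm diameter, 0-26 mm, bevelled foot; two 8 mm thick pins along +x and -x, out to 34 mm from the axis, centred at 6 mm; flange 80 mm diameter, 26-32 mm; grip bar above it. A half turn about z gives the same lid.
- lid_bar (a point): Middle of the lid's black grip bar, on the lid's axis, 49 mm above the lid's underside (16 mm above lid_mid). The bar is 64 mm long along the lid's x (the line of the pins), 14 mm thick along y, 34 mm tall (17 mm above and below this point) with flat upright sides; it stands on the flange. Grip it across its 14 mm.
- neck (a point): Axis of the fixed urn's neck at its top face, 190 mm above the counter; z up. Neck 84 mm outside diameter. Inside its top: a ledge 13 mm thick, 54 mm bore, two notches 14 mm wide along +x and -x reaching 37 mm out; pins turn under the ledge. Home: lid_mid 7 mm above this point, flange on the face. Lid enters with its x along this x (either way), then turns only clockwise (negative about z).
- fin (a point): Outer end of the top of one of two fins outside the neck that mark half-way: 45 degrees clockwise of the notches, 58 mm from the axis, 5 mm wide, 5 mm below the neck's top face (the other is opposite). Fin and bar line up at half-way.
- boss (a point): One of two round bosses (18 mm diameter) outside the neck, 74 degrees clockwise of the notches (the other is opposite), this point 50 mm from the axis; they house the lock's ball catches. The pins press on the catches from about 60 degrees, click past at about 74 and stop at about 90.
- urn_foot (a point): Centre of the urn's underside, on the counter. Urn 200 mm diameter, straight up to 118 mm, then a shoulder rising to 155 mm where the neck begins; tap on its -x side reaching 136 mm from the axis. It is fixed and does not move.
- vent_ring (a joint): Turn of the sprung ring under the ledge, rad, 0 at rest, growing clockwise as the lid's pins push it. The pins meet it after the lid has turned about 0.1 rad; from then it reads about 0.1 less than the lid's turn (about 0.68 at half-way; past 1.2 the lock has clicked). Its spring turns the lid back with about 0.05 N m at first, 0.1 N m at half-way.
- carafe_a: Bystander: red insulated carafe, 213 mm tall, 128 mm diameter at its foot, steel top and handle; origin at the centre of its underside.
- carafe_b: Bystander: second carafe, same as the first, on the other side; origin at the centre of its underside.
- cup: Bystander: white cup, 76 mm diameter, 75 mm tall; origin at the centre of its underside.
- jar_lid: Bystander: plain round steel jar lid, 72 mm diameter, with a round knob, 43 mm tall, no pins; origin at the centre of its underside.
Things that resemble listed ones, but are neither listed nor needed, are in the scene too. Leave any brown or orange look-alike of the part that bears lid_mid alone.

How it is judged:
By the outcome, as a careful person would: the job done as asked, in the order asked, and still so for the second after the job is handed in, while the arm keeps its last pose, push and grip.
It also fails if it takes over 45 s, if anything falls off the work surface, if the arm or the gripper's body presses on something with over 40 N, if the wrist force passes 120 N, or if a joint passes its speed limit or range.

### The arm

A 6-joint arm with a two-finger parallel gripper is mounted at the origin on the work surface. World frame = base frame: x ahead of the robot, y to its left, z up, the work surface at z = 0. Lengths are in m, angles in rad, forces in N, time in s.
With the tool pointing down it reaches from about 0.35 to 0.775 m from the base axis. Payload 7.3 kg.
Tool frame: the origin (TCP) lies on the centre line of the jaws, within the pads' length; the fingertips stand 11 mm ahead of it and the grasp point (between the pads) lies 8 mm behind it; z points along the fingers, y is the direction in which the jaws open and shut (so a half turn about z gives the same grasp; the last joint's range is limited). The gripper opens to 92 mm and grips with 3 to 60 N. Pads are 19 mm wide; open, the fingers measure 130 mm over their backs; the gripper's body (75 mm by 190 mm) begins 47 mm behind the grasp point.
Start: joints at [0.954, 0.342, 1.524, -0, 1.275, -0.146], TCP at [0.238, 0.468, 0.238] pointing down, gripper open.
Joint ranges: [-2.53, 2.53], [-0.77, 2.02], [0.04, 2.7], [-1, 4.14], [0.28, 2.66], [-3.11, 3.11]. Speed limits (rad/s): [2.57, 2.57, 3.14, 3.14, 3.14, 3.14].

### API

Orientations are given as [roll, pitch, yaw] about the fixed x, y, z axes, in that order (R = Rz(yaw) Ry(pitch) Rx(roll)).
In Python, from cell import robot gives the robot as it stands.
- The arm moves only by the tool jog_arm, never from a script. Its argument "deltas" is one flat list of numbers, 6 for each row, row after row: the shift along the world's x, y, z in units of 0.1 m (1.0 is 0.1 m), then the turn, a rotation vector about the world's x, y, z in units of 90 degrees (1.0 is 90 degrees). A call has 1 to 5 rows; each row is the pose to reach, as a shift and turn from the pose commanded when the call began; what a row does not reach only later rows make up. A row lasts 1/12 s, in which the tool goes at most 41.7 mm and 7.16 degrees, less where a joint would pass 70% of its speed; a pose out of reach is approached as far as the arm can. A call with a number of a shift or a turn outside -1 to 1 is refused whole. A call with a gripper value outside its range is refused whole. "claw" is the opening, from 0 (shut) to 1 (fully open), set as the call begins (left out, the last holds). The fingers move at their own pace and stop on an object; "newtons" is the grip in N (left out, the last holds). Time passes only in rows, so rows that repeat a pose let the fingers close. It gives the time, the measured TCP pose, the force and the opening at its end, in the units of the state.
- robot.observe(): the state, without advancing time (a new reading comes with each control period).
- robot.read_camera(name): name is "side" or "top" or "wrist"; returns the picture (420x560x3 uint8, red, green, blue); there is no depth.
- robot.camera_params(name): a dict with "fx", "fy", "cx", "cy" (pixels), "R" (3x3) and "t" (3): a world point X has camera coordinates R X + t. Camera axes: x right, y down, z forward; pixel columns grow to the right and rows downward; lengths in m; the calibration is good to about 2 mm. A picture is of the moment at which its call begins: read the wrist's pose just before it. camera_params takes no time and is no camera call; for the wrist camera it gives the pose at the moment of the call.
- robot.hand_in(): hands the job in, once; it reports no verdict.
The state is a dict: "time": time; "qpos": joint angles; "qvel": joint speeds; "joint_efforts": joint torques, N m; "tool_pos": TCP position; "tool_rot": TCP orientation; "contact_force": force on the tool from outside, world axes, zero at the start; "torque": the same for the moment, N m; "opening": finger opening in m.
Only numpy, scipy, OpenCV 4.12 (cv2) and the standard library are available. Lean on these libraries where they do the work, as an engineer would, in place of code of your own. Each camera call takes 0.05 s, during which the arm holds its last target. There are 200 camera calls.

## Working session

There is one attempt and no reset: what is moved stays moved. The work goes in short steps, Python scripts to look and compute and a tool call to move; the robot and the scene stay as the last step left them, time stands still between calls to the robot, and variables do not carry over. Pictures are saved under pics/ and viewed, about 8 in all and at most 12, crops included, and the job is handed in when it is done.

Besides the shell and the picture viewer there is one more tool, called as name(argument=value, ...) on one line, values as JSON. jog_arm: Moves the arm, as the interface text tells. Its arguments: {"type":"object","properties":{"deltas":{"type":"array","items":{"type":"number"}},"claw":{"type":"number"},"newtons":{"type":"number"}},"required":["deltas"]}

```bash
mkdir -p pics; ls; cat > h.py <<'E'
import numpy as np, cv2
from cell import robot
def ray(P,u,v,z):
    d=np.array(P['R']).T@np.array([(u-P['cx'])/P['fx'],(v-P['cy'])/P['fy'],1]); c=-np.array(P['R']).T@np.array(P['t'])
    return c+d*(z-c[2])/d[2]
def proj(P,X):
    q=np.array(P['R'])@np.array(X)+np.array(P['t']); return np.array([P['fx']*q[0]/q[2]+P['cx'],P['fy']*q[1]/q[2]+P['cy']])
def save(n,f,crop=None,s=1):
    im=robot.read_camera(n); cv2.imwrite('pics/raw_'+f,im[:,:,::-1])
    o=im[:,:,::-1]
    if crop: a,b,c,d=crop; o=o[b:d,a:c]
    cv2.imwrite('pics/'+f,cv2.resize(o,None,fx=s,fy=s,interpolation=cv2.INTER_CUBIC)); return im
E
python3 - <<'E'
from h import *
save('top','top0.png'); save('side','side0.png')
for n in('top','side'):
    P=robot.camera_params(n); R=np.array(P['R']); print(n,P['fx'],-R.T@np.array(P['t']),R.round(3).tolist())
print(robot.observe())
E
```

```text
pics
top 450.6743354139116 [ 0.37355569 -0.0051444   1.50451533] [[-0.014, -1.0, 0.004], [-0.993, 0.014, -0.121], [0.121, -0.005, -0.993]]
side 437.2989107855582 [ 0.14808395 -1.07019336  0.92058854] [[0.935, -0.356, 0.008], [-0.198, -0.537, -0.82], [0.296, 0.765, -0.573]]
{'time': 0.1, 'qpos': array([ 9.53988954e-01,  3.42670209e-01,  1.52489628e+00,  2.27830288e-05,
        1.27541170e+00, -1.45993900e-01]), 'qvel': array([ 0.0003949 , -0.00147734, -0.00207   ,  0.0004669 ,  0.0008739 ,
        0.0015288 ]), 'joint_efforts': array([ 1.47183295e-03, -4.32004523e+01, -2.44693261e+01,  7.19401357e-02,
        5.26549341e-02, -8.42827581e-05]), 'tool_pos': array([0.23791894, 0.46761472, 0.23711435]), 'tool_rot': array([-3.14022503e+00, -2.23116096e-04,  2.67077238e+00]), 'contact_force': array([-0.54304373,  0.12424293,  0.18604104]), 'torque': array([-0.02902192,  0.01255263, -0.01921886]), 'opening': 0.09192814120104216}
```

View pics/top0.png

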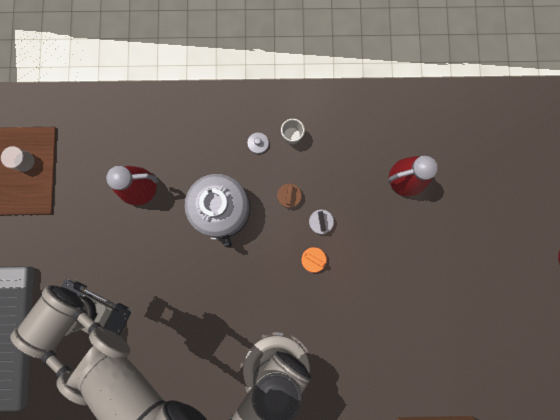

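View pics/side0.png

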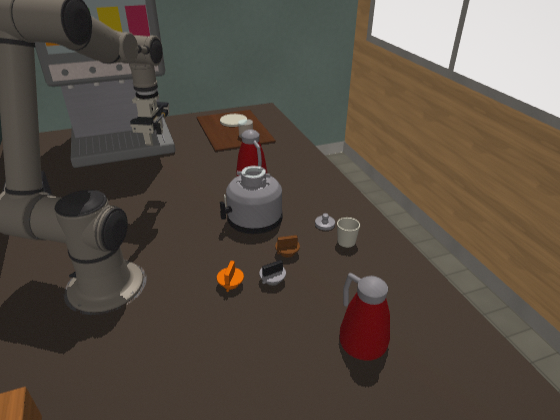

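In the top view there are four candidates. (321,222) is a steel flange with a black bar, and it fits the description. (289,196) is a brown look-alike, (314,260) is an orange one, and (258,143) is the knobbed jar lid. The urn neck is at (214,202). I'll confirm with one enlarged crop.

```bash
python3 - <<'E'
from h import *
im=cv2.imread('pics/raw_top0.png')
a=cv2.resize(im[170:235,180:250],None,fx=8,fy=8,interpolation=cv2.INTER_CUBIC)[:, :400+160]
b=cv2.resize(im[205:240,303:340],None,fx=6,fy=6,interpolation=cv2.INTER_CUBIC)
o=np.zeros((520,800,3),np.uint8); o[:a.shape[0],:a.shape[1]]=a; o[:b.shape[0],565:565+b.shape[1]]=b
cv2.imwrite('pics/crop0.png',o)
P=robot.camera_params('top')
g=cv2.cvtColor(im,cv2.COLOR_BGR2GRAY)
# lid: bright unsaturated flange + dark bar
sub=(slice(205,240),slice(303,340))
m=np.zeros_like(g); m[sub]=(g[sub]>110)
c=cv2.convexHull(cv2.findNonZero(m)); e=cv2.fitEllipse(c); print('flange',e, ray(P,*e[0],0.032))
fl=np.zeros_like(g); cv2.fillConvexPoly(fl,c,1)
bar=((g<60)&(fl>0)).astype(np.uint8)
cv2.imwrite('pics/bar.png',bar*255)
r=cv2.minAreaRect(cv2.findNonZero(bar)); print('bar',bar.sum(),r)
for p in cv2.boxPoints(r): print(ray(P,*p,0.066))
print(ray(P,*r[0],0.066))
print('neck approx',ray(P,214,202,0.19),'urn',ray(P,217,206,0.1))
E
```

```text
flange ((320.812255859375, 221.0874481201172), (24.319934844970703, 24.79635238647461), 85.92337036132812) [ 0.47356573 -0.15297974  0.032     ]
bar 29 ((321.85137939453125, 221.6081085205078), (17.261892318725586, 3.1235809326171875), 80.53767395019531)
[ 0.49614184 -0.14405965  0.066     ]
[ 0.49765195 -0.1539743   0.066     ]
[ 0.44306265 -0.16159141  0.066     ]
[ 0.44156826 -0.15172055  0.066     ]
[ 0.46954402 -0.15284474  0.066     ]
neck approx [0.52332254 0.17482426 0.19      ] urn [0.52084148 0.17772592 0.1       ]
```

View pics/crop0.png

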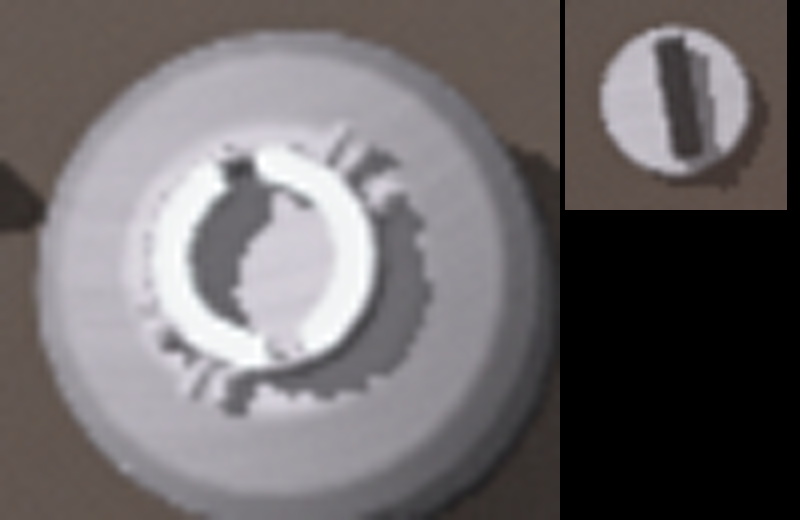

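The enlarged crop confirms that (321,222) is the steel lid with the black straight bar, and its bar yaw is about 9°. On the urn, the notches are at crop (238,168) and (283,345). The fins at (345,145) and (205,385) are clockwise of the notches, as described. I'll travel to above the lid.

jog_arm(deltas=[0.1,-0.3,0.3,0,0,0.06,0.2,-0.6,0.6,0,0,0.1,0.37,-0.9,0.8,0,0,0.1], claw=0.6)

```text
time: 0.35
tool_pos: [0.2736, 0.3787, 0.3179]
tool_rot: [-3.141, -0.001, 2.834]
contact_force: [1.4, 0.3, 0.8]
opening: 0.0767
```

jog_arm(deltas=[0.13,-0.33,0,0,0,0.03,0.25,-0.66,0,0,0,0.06,0.38,-1,0,0,0,0.1])

```text
time: 0.6
tool_pos: [0.3124, 0.2779, 0.3169]
tool_rot: [3.141, 0.0, 2.988]
contact_force: [0.2, -0.6, 0.6]
opening: 0.0574
```

jog_arm(deltas=[0.13,-0.33,0,0,0,0.03,0.25,-0.66,0,0,0,0.06,0.38,-1,0,0,0,0.1])

```text
time: 0.85
tool_pos: [0.3502, 0.1778, 0.3166]
tool_rot: [3.141, -0.0, -3.138]
contact_force: [0.8, 0.2, 0.8]
opening: 0.0551
```

jog_arm(deltas=[0.13,-0.33,0,0,0,0.03,0.25,-0.66,0,0,0,0.06,0.38,-1,0,0,0,0.1])

```text
time: 1.1
tool_pos: [0.3883, 0.0777, 0.3167]
tool_rot: [3.141, -0.0, -2.982]
contact_force: [0.9, 0.5, -0.3]
opening: 0.0554
```

jog_arm(deltas=[0.13,-0.33,0,0,0,0,0.25,-0.66,0,0,0,0,0.38,-1,0,0,0,0])

```text
time: 1.35
tool_pos: [0.4263, -0.0224, 0.3166]
tool_rot: [3.141, -0.0, -2.984]
contact_force: [1.4, 0.8, 0.1]
opening: 0.0552
```

jog_arm(deltas=[0.13,-0.33,0,0,0,0,0.25,-0.66,-0.2,0,0,0,0.38,-1,-0.5,0,0,0,0.38,-1.0,-0.7,0,0,0])

```text
time: 1.68
tool_pos: [0.4656, -0.1251, 0.2452]
tool_rot: [-3.14, 0.001, -2.987]
contact_force: [-1.0, -0.1, -0.1]
opening: 0.0549
```

jog_arm(deltas=[0.08,-0.28,0,0,0,0,0.08,-0.28,0,0,0,0,0.08,-0.28,0,0,0,0])

```text
time: 1.93
tool_pos: [0.4722, -0.1495, 0.2459]
tool_rot: [3.14, -0.001, -2.986]
contact_force: [0.1, -0.2, -0.2]
opening: 0.0552
```

```bash
python3 - <<'E'
from h import *
P=robot.camera_params('wrist'); im=save('wrist','w1.png'); np.save('w1P.npy',P,allow_pickle=True)
print(proj(P,[.4736,-.153,.032]), robot.observe()['tool_pos'],P['fx'])
E
```

```text
[277.33395218 180.05945898] [ 0.4722361  -0.14876843  0.24651604] 321.95071035613114
```

View pics/w1.png

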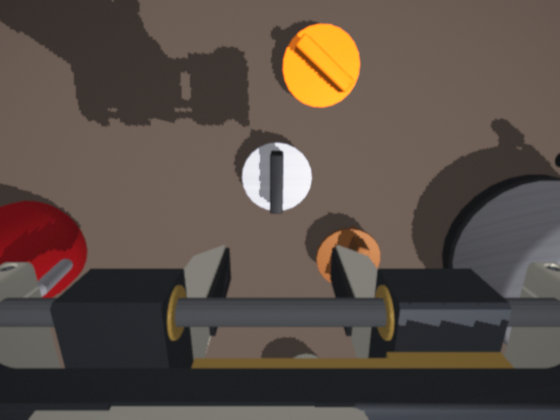

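The wrist view shows the steel lid centred at about (277,177), with its black bar nearly vertical from (277,152) to (276,212). The orange and brown look-alikes are well clear.

```bash
python3 - <<'E'
from h import *
P=np.load('w1P.npy',allow_pickle=True).item()
im=cv2.imread('pics/raw_w1.png'); g=cv2.cvtColor(im,cv2.COLOR_BGR2GRAY)
w=np.zeros_like(g); w[135:225,235:320]=1
m=((g>130)&(w>0)).astype(np.uint8)
c=cv2.convexHull(cv2.findNonZero(m)); e=cv2.fitEllipse(c); print(e,ray(P,*e[0],.032))
fl=np.zeros_like(g); cv2.ellipse(fl,(int(e[0][0]),int(e[0][1])),(34,38),0,0,360,1,-1)
bar=((g<75)&(fl>0)).astype(np.uint8)
for y in range(146,218,4):
    x=np.where(bar[y])[0]; print(y, (x.min(),x.max(),len(x)) if len(x) else None, g[y,264:292:2].tolist())
E
```

```text
((276.591064453125, 176.61659240722656), (68.96769714355469, 70.62220764160156), 85.43309783935547) [ 0.46974349 -0.15445534  0.032     ]
146 (np.int64(255), np.int64(258), 4) [126, 129, 130, 131, 131, 137, 192, 220, 238, 238, 239, 239, 232, 206]
150 (np.int64(251), np.int64(252), 2) [130, 130, 131, 123, 93, 92, 94, 97, 143, 207, 237, 238, 239, 239]
154 (np.int64(248), np.int64(281), 12) [133, 132, 130, 85, 29, 31, 29, 27, 30, 86, 230, 240, 240, 241]
158 (np.int64(270), np.int64(281), 12) [133, 132, 130, 73, 53, 58, 62, 66, 69, 93, 231, 241, 242, 242]
162 (np.int64(270), np.int64(281), 12) [133, 132, 129, 72, 53, 57, 62, 67, 71, 102, 232, 241, 241, 242]
166 (np.int64(270), np.int64(281), 12) [132, 131, 129, 72, 53, 59, 62, 68, 73, 102, 231, 241, 241, 242]
170 (np.int64(270), np.int64(280), 11) [134, 134, 130, 73, 54, 59, 63, 68, 74, 103, 234, 243, 244, 244]
174 (np.int64(270), np.int64(279), 10) [132, 132, 129, 72, 53, 59, 63, 68, 76, 112, 234, 242, 242, 243]
178 (np.int64(270), np.int64(279), 10) [129, 130, 126, 72, 54, 60, 63, 70, 76, 118, 233, 241, 241, 242]
182 (np.int64(270), np
[... 176 characters left out ...]
44, 244]
190 (np.int64(270), np.int64(278), 9) [133, 134, 130, 67, 55, 60, 66, 74, 81, 141, 239, 244, 244, 244]
194 (np.int64(270), np.int64(277), 8) [133, 134, 129, 68, 56, 60, 68, 76, 83, 142, 238, 242, 243, 243]
198 (np.int64(270), np.int64(277), 8) [170, 135, 128, 67, 56, 62, 70, 77, 83, 140, 236, 241, 242, 242]
202 (np.int64(271), np.int64(276), 6) [236, 227, 200, 97, 56, 64, 71, 80, 84, 138, 234, 240, 240, 241]
206 (np.int64(271), np.int64(276), 6) [233, 235, 232, 115, 58, 65, 74, 81, 86, 167, 239, 240, 240, 237]
210 (np.int64(270), np.int64(275), 6) [104, 121, 136, 74, 58, 67, 75, 82, 85, 115, 154, 128, 108, 102]
214 None [100, 100, 100, 96, 92, 92, 93, 93, 93, 98, 101, 101, 101, 101]
```

```bash
python3 - <<'E'
from h import *
P=np.load('w1P.npy',allow_pickle=True).item()
a=ray(P,276.1,158,.066); b=ray(P,276.0,206,.066); d=a-b
print(a,b,np.degrees(np.arctan2(d[1],d[0])), 'len ends',np.linalg.norm(ray(P,276,152.5,.066)-ray(P,276,212,.066)))
s=robot.observe(); print(s['tool_pos'],np.degrees(s['tool_rot']))
im=cv2.imread('pics/raw_top0.png')
E
```

```text
[ 0.44305627 -0.15867368  0.066     ] [ 0.49384211 -0.15100561  0.066     ] -171.41385666628742 len ends 0.06371638136974431
[ 0.4722361  -0.14876843  0.24651604] [ 1.79957574e+02 -3.06280801e-02 -1.71031369e+02]
```

jog_arm(deltas=[-0.03,-0.05,-0.3,0,0,0,-0.03,-0.05,-0.6,0,0,0,-0.03,-0.05,-0.9,0,0,0,-0.03,-0.05,-1.0,0,0,0,-0.03,-0.05,-1.0,0,0,0])

```text
time: 2.4
tool_pos: [0.4679, -0.152, 0.1448]
tool_rot: [3.138, -0.004, -2.983]
contact_force: [-0.7, -0.7, -0.0]
opening: 0.0549
```

```bash
python3 - <<'E'
from h import *
P=robot.camera_params('wrist'); im=robot.read_camera('wrist'); cv2.imwrite('pics/raw_w2.png',im[:,:,::-1])
s=robot.observe(); print(s['tool_pos'],np.degrees(s['tool_rot']))
print('expected flange px',proj(P,[.4697,-.1545,.032]))
g=cv2.cvtColor(im,cv2.COLOR_RGB2GRAY); u,v=proj(P,[.4697,-.1545,.066]).astype(int); print(u,v)
for y in range(v-60,v+61,20):
  if 0<=y<420: x=np.where(g[y,u-50:u+50]<90)[0]+u-50; print(y,x.min() if len(x) else 0,x.max() if len(x) else 0,len(x))
E
```

```text
[ 0.46891072 -0.15260054  0.14647334] [ 1.79926153e+02 -7.60941341e-02 -1.70918215e+02]
expected flange px [276.97901057 208.66444033]
276 222
162 226 297 72
182 226 286 32
202 226 285 22
222 268 284 17
242 269 284 16
262 226 325 22
282 226 325 18
```

View pics/raw_w2.png

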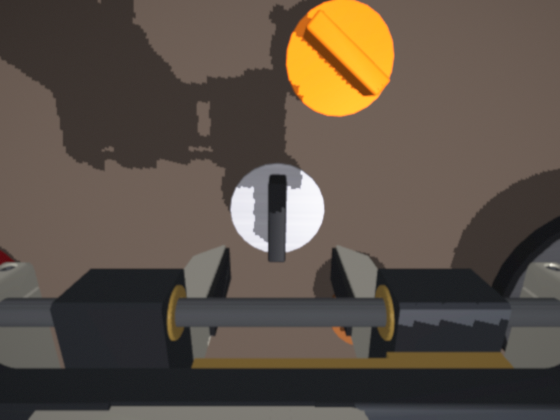

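The flange centre is at (277,208), exactly as predicted, and the bar is between the fingers. I'll descend and grip.

jog_arm(deltas=[0,-0.02,-0.35,0,0,0,0,-0.02,-0.65,0,0,0,0,-0.02,-0.85,0,0,0,0,-0.02,-0.98,0,0,0,0,-0.02,-0.98,0,0,0])

```text
time: 2.87
tool_pos: [0.4691, -0.155, 0.0481]
tool_rot: [3.14, -0.001, -2.984]
contact_force: [-1.3, -0.0, 0.3]
opening: 0.0551
```

jog_arm(deltas=[0,0,0,0,0,0,0,0,0,0,0,0,0,0,0,0,0,0,0,0,0,0,0,0,0,0,0,0,0,0])

```text
time: 3.28
tool_pos: [0.4698, -0.1559, 0.0497]
tool_rot: [-3.141, 0.001, -2.984]
contact_force: [0.4, -0.0, 0.3]
opening: 0.0554
```

jog_arm(deltas=[0,0,0,0,0,0,0,0,0,0,0,0,0,0,0,0,0,0,0,0,0,0,0,0,0,0,0,0,0,0], claw=0, newtons=45)

```text
time: 3.7
tool_pos: [0.4693, -0.1557, 0.0487]
tool_rot: [3.141, -0.0, -2.984]
contact_force: [-0.1, -0.2, 0.4]
opening: 0.0261
```

jog_arm(deltas=[0,0,0,0,0,0,0,0,0,0,0,0,0,0,0,0,0,0,0,0,0,0,0,0])

```text
time: 4.03
tool_pos: [0.4691, -0.1556, 0.0485]
tool_rot: [3.141, -0.001, -2.984]
contact_force: [0.7, -0.1, -2.2]
opening: 0.0135
```

jog_arm(deltas=[0,0,0.2,0,0,0,0,0,0.5,0,0,0,0,0,0.8,0,0,0,0,0,1.0,0,0,0])

```text
time: 4.37
tool_pos: [0.4699, -0.1559, 0.151]
tool_rot: [-3.14, 0.002, -2.984]
contact_force: [0.7, -0.5, -1.9]
opening: 0.0135
```

jog_arm(deltas=[0,0,0.33,0,0,0,0,0,0.66,0,0,0,0,0,1.0,0,0,0])

```text
time: 4.62
tool_pos: [0.4687, -0.1554, 0.2498]
tool_rot: [3.141, -0.001, -2.984]
contact_force: [-0.0, -0.6, -1.4]
opening: 0.0134
```

jog_arm(deltas=[0,0,0.33,0,0,0,0,0,0.66,0,0,0,0,0,0.8,0,0,0])

```text
time: 4.87
tool_pos: [0.4701, -0.1561, 0.3332]
tool_rot: [-3.138, 0.005, -2.984]
contact_force: [-0.5, -0.4, -2.0]
opening: 0.0138
```

Gripped: the opening is 13.5 mm and the weight is felt. Next I'll move to a viewing pose beyond the urn so the wrist camera sees the neck.

jog_arm(deltas=[0.15,0.33,0,0,0,0,0.3,0.66,0,0,0,0,0.45,1,0,0,0,0])

```text
time: 5.12
tool_pos: [0.5145, -0.055, 0.3289]
tool_rot: [-3.142, 0.0, -2.986]
contact_force: [0.7, 0.4, -1.9]
opening: 0.0136
```

jog_arm(deltas=[0.15,0.33,0,0,0,0,0.3,0.66,0,0,0,0,0.45,1,0,0,0,0])

```text
time: 5.37
tool_pos: [0.5596, 0.0459, 0.3284]
tool_rot: [3.142, -0.001, -2.984]
contact_force: [1.0, -1.3, -2.4]
opening: 0.0136
```

jog_arm(deltas=[0.15,0.33,0,0,0,0,0.3,0.66,0,0,0,0,0.45,1,0,0,0,0])

```text
time: 5.62
tool_pos: [0.6046, 0.146, 0.3282]
tool_rot: [-3.142, -0.001, -2.984]
contact_force: [0.7, -1.5, -2.0]
opening: 0.0136
```

jog_arm(deltas=[0.05,0.15,0,0,0,0,0.1,0.3,0,0,0,0,0.1,0.3,0,0,0,0,0.1,0.3,0,0,0,0,0.1,0.3,0,0,0,0])

```text
time: 6.03
tool_pos: [0.6141, 0.1737, 0.3284]
tool_rot: [-3.141, -0.001, -2.984]
contact_force: [0.0, -0.1, -1.4]
opening: 0.0138
```

```bash
python3 - <<'E'
from h import *
P=robot.camera_params('wrist'); s=robot.observe(); im=save('wrist','w3.png'); np.save('w3P.npy',P,allow_pickle=True)
print(s['tool_pos'],np.degrees(s['tool_rot']),proj(P,[.523,.175,.19]))
E
```

```text
[0.61409686 0.17373027 0.32838394] [-1.79980410e+02 -5.65946236e-02 -1.70986414e+02] [299.37796305  95.36497356]
```

View pics/w3.png

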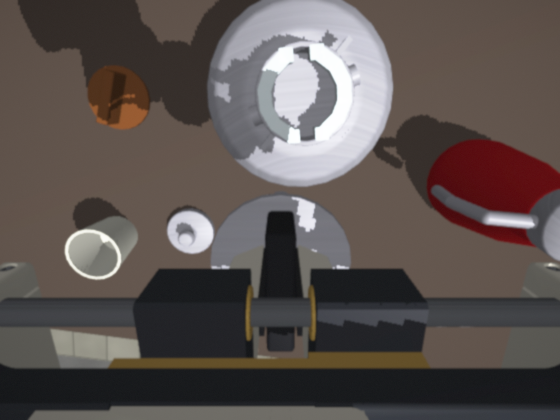

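The wrist view shows the neck ring centred at about (305,93). The notches are near (302,50) and (307,133), with a fin near (345,45) and a boss near (352,75) clockwise of the upper notch. The lid hangs at (280,240). Now to measure.

```bash
cat > neck.py <<'E'
from h import *
P=np.load('w3P.npy',allow_pickle=True).item()
im=cv2.imread('pics/raw_w3.png')
# rectified plan of plane z=.19: 0.25 mm/px, row down=+x, col right=+y
h=np.array([ray(P,u,v,.19)[:2] for u,v in((230,20),(380,20),(380,170),(230,170))])
d=((h-[.45,.1])/.00025)[:,::-1].astype(np.float32)
M=cv2.getPerspectiveTransform(np.float32([(230,20),(380,20),(380,170),(230,170)]),d)
w=cv2.warpPerspective(im,M,(600,600),flags=cv2.INTER_CUBIC); cv2.imwrite('pics/plan.png',w)
g=cv2.cvtColor(w,cv2.COLOR_BGR2GRAY)
m=(g>235).astype(np.uint8); m=cv2.morphologyEx(m,cv2.MORPH_OPEN,np.ones((5,5)))
cs=[c for c in cv2.findContours(m,cv2.RETR_EXTERNAL,cv2.CHAIN_APPROX_NONE)[0] if len(c)>150]
for c in cs:print(len(c),cv2.boundingRect(c))
c0=[(.523-.45)/.00025,(.175-.1)/.00025]
E
python3 neck.py
```

```text
159 (285, 400, 43, 54)
256 (169, 149, 94, 83)
959 (305, 127, 173, 320)
```

View pics/plan.png

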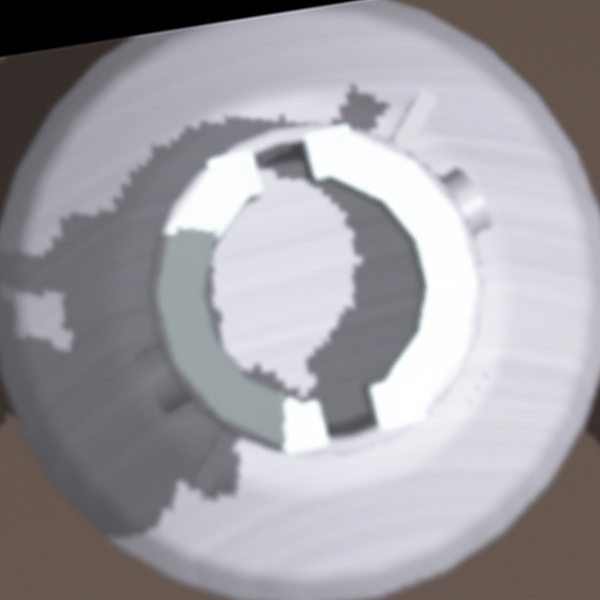

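The rectified plan shows ring and notches clearly: notches near (282,155) and (350,425), fin near (412,115), boss near (465,200). Next I'll fit circles to the ring's inner and outer edges and take the notch edges.

```bash
cat >> neck.py <<'E'
from scipy.optimize import least_squares
b,gg,r=[w[:,:,i].astype(int) for i in range(3)]
mask=((g>235)|((gg-r>6)&(g>120)&(g<190))).astype(np.uint8)
mask=cv2.morphologyEx(mask,cv2.MORPH_OPEN,np.ones((7,7)))
n,l,st,_=cv2.connectedComponentsWithStats(mask); 
C=np.array([318.,290.])
def fit(p):
    f=lambda q:np.hypot(p[:,0]-q[0],p[:,1]-q[1])-q[2]
    s=least_squares(f,[*C,130],loss='soft_l1',f_scale=2); return s.x,np.abs(f(s.x)).mean()
I=[];O=[]
for a in np.radians(np.arange(0,360,2)):
    rr=np.arange(85,175); x=(C[0]+rr*np.cos(a)).round().astype(int); y=(C[1]+rr*np.sin(a)).round().astype(int)
    k=np.where(mask[y,x])[0]
    if len(k)<35: continue
    e1,e2=rr[k[0]],rr[k[-1]]
    if e1>98: I.append(C+e1*np.array([np.cos(a),np.sin(a)]))
    if e2<168: O.append(C+e2*np.array([np.cos(a),np.sin(a)]))
for n,p in(('in',I),('out',O)):
    q,e=fit(np.array(p)); print(n,len(p),q,e,'xy',.45+q[1]*.00025,.1+q[0]*.00025,'dia mm',q[2]*.5)
# notch gaps at radius 128..138px
for R in(118,126,134,140):
    t=np.arange(0,360,.5); x=(C[0]+R*np.cos(np.radians(t))).round().astype(int); y=(C[1]+R*np.sin(np.radians(t))).round().astype(int)
    v=mask[y,x]; ed=np.where(np.diff(v.astype(int))!=0)[0]; print(R,[(t[i],[int(x[i]),int(y[i])]) for i in ed])
E
python3 neck.py
```

```text
159 (285, 400, 43, 54)
256 (169, 149, 94, 83)
959 (305, 127, 173, 320)
in 150 [315.48524297 289.20070735 112.38656889] 1.4582553672743708 xy 0.5223001768387304 0.17887131074353405 dia mm 56.19328444402302
out 128 [318.00671364 288.35004156 157.6269078 ] 1.994662824681721 xy 0.5220875103904219 0.17950167841070366 dia mm 78.81345389965153
118 [(np.float64(61.5), [374, 394]), (np.float64(89.5), [319, 408]), (np.float64(105.5), [286, 404]), (np.float64(107.5), [283, 403]), (np.float64(207.5), [213, 236]), (np.float64(210.0), [216, 231]), (np.float64(233.5), [248, 195]), (np.float64(234.0), [249, 195]), (np.float64(241.5), [262, 186]), (np.float64(268.0), [314, 172])]
126 [(np.float64(62.5), [376, 402]), (np.float64(88.5), [321, 416]), (np.float64(104.5), [286, 412]), (np.float64(106.0), [283, 411]), (np.float64(207.0), [206, 233]), (np.float64(208.5), [207, 230]), (np.float64(242.5), [260, 178]), (np.float64(267.0), [311, 164])]
134 [(np.float64(64.0), [377, 410]), (np.float64(88.0), [323, 424]), (np.float64(103.5), [287, 420]), (np.float64(105.0), [283, 419]), (np.float64(205.5), [197, 232]), (np.float64(207.0), [199, 229]), (np.float64(242.5), [256, 171]), (np.float64(266.5), [310, 156])]
140 [(np.float64(64.0), [379, 416]), (np.float64(87.5), [324, 430]), (np.float64(103.0), [287, 426]), (np.float64(105.0), [282, 425]), (np.float64(205.0), [191, 231]), (np.float64(206.5), [193, 228]), (np.float64(242.5), [253, 166]), (np.float64(266.5), [309, 150])]
```

Notch width comes out at 13.9 mm (14 expected), notch line at 14.8°, and neck centre at (0.5223, 0.1791). Next I'll measure the lid in the hand from the same picture, so that camera bias cancels.

```bash
python3 - <<'E'
from h import *
from scipy.optimize import least_squares
P=np.load('w3P.npy',allow_pickle=True).item(); im=cv2.imread('pics/raw_w3.png').astype(int)
sat=im.max(2)-im.min(2); g=im.mean(2)
print([ (u,sat[180:215:3,u].tolist()) for u in(240,320)])
pts=[]
for u in range(222,342,3):
    col=sat[186:240,u]; k=np.where((col<14)&(np.roll(col,-1)<14)&(g[186:240,u]>100))[0]
    s=np.where(col>18)[0]; k=[i for i in k if len(s) and i>s[0]]
    if k: pts.append((u,186+k[0]))
print(pts[::5])
z=.3284-.0485+.032
W=np.array([ray(P,u,v,z)[:2] for u,v in pts])
f=lambda q:np.hypot(W[:,0]-q[0],W[:,1]-q[1])-.04
s=least_squares(f,[.614,.1737],loss='soft_l1',f_scale=.0005); print(s.x,np.abs(f(s.x)).mean())
f3=lambda q:np.hypot(W[:,0]-q[0],W[:,1]-q[1])-q[2]
s=least_squares(f3,[.614,.1737,.04],loss='soft_l1',f_scale=.0005); print(s.x)
# bar top edges
zt=.3284-.0485+.066
for v in range(214,250,6):
    k=np.where(g[v,250:312]<75)[0]+250; print(v,k.min(),k.max(),ray(P,(k.min()+k.max())/2,v,zt)[:2])
E
```

```text
[(240, [22, 22, 23, 22, 22, 21, 22, 22, 15, 6, 6, 6]), (320, [11, 5, 22, 22, 21, 22, 22, 22, 12, 6, 7, 6])]
[(222, np.int64(224)), (237, np.int64(210)), (252, np.int64(201)), (267, np.int64(197)), (282, np.int64(195)), (297, np.int64(196)), (312, np.int64(202)), (327, np.int64(212))]
[0.61644891 0.17401151] 0.0002628705639637737
[0.61495641 0.17375497 0.03865407]
214 268 293 [0.57538653 0.16749726]
220 267 293 [0.57810975 0.16771399]
226 266 294 [0.58083252 0.16814618]
232 266 295 [0.58355482 0.16879783]
238 265 295 [0.58637988 0.16902672]
244 265 295 [0.58920575 0.16947527]
```

jog_arm(deltas=[-0.3,0.02,0,0,0,0.02,-0.6,0.05,0,0,0,0.045,-0.85,0.05,0,0,0,0.067,-0.93,0.05,0,0,0,0.067,-0.93,0.05,0,0,0,0.067])

```text
time: 6.5
tool_pos: [0.5199, 0.1787, 0.3301]
tool_rot: [-3.142, 0.001, -2.88]
contact_force: [1.5, 0.2, -1.9]
opening: 0.0139
```

jog_arm(deltas=[0,0,-0.3,0,0,0,0,0,-0.6,0,0,0,0,0,-0.8,0,0,0,0,0,-0.8,0,0,0,0,0,-0.8,0,0,0])

```text
time: 6.92
tool_pos: [0.522, 0.1787, 0.2484]
tool_rot: [3.142, -0.001, -2.88]
contact_force: [0.5, 1.0, -1.0]
opening: 0.0139
```

```bash
python3 - <<'E'
from h import *
s=robot.observe(); print(s['tool_pos'],np.degrees(s['tool_rot']),s['contact_force'],s['torque'])
im=save('side','s1.png',(200,140,300,215),8)
E
```

```text
[0.52204295 0.17868769 0.24835761] [ 1.79998240e+02 -7.93082864e-02 -1.65028876e+02] [ 0.50460944  1.0133033  -0.95910897] [ 0.06702288  0.00949056 -0.04517667]
```

View pics/s1.png

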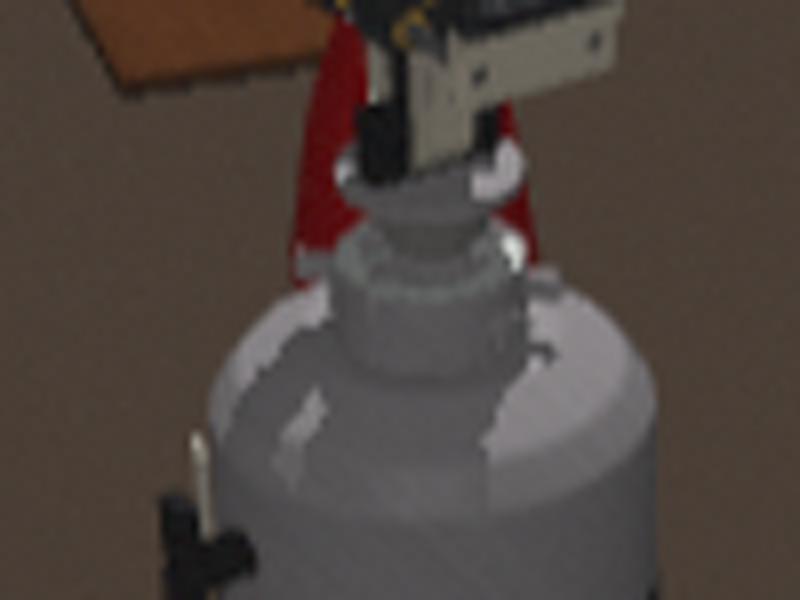

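The side view shows the lid upright and centred over the neck, with its plug just above the mouth at (435,235). I'll lower it in stages and watch the force.

jog_arm(deltas=[0,0,-0.03,0,0,0,0,0,-0.07,0,0,0,0,0,-0.1,0,0,0,0,0,-0.12,0,0,0,0,0,-0.12,0,0,0])

```text
time: 7.38
tool_pos: [0.5212, 0.1793, 0.2365]
tool_rot: [3.141, -0.0, -2.879]
contact_force: [-0.5, 0.7, -1.9]
opening: 0.0141
```

jog_arm(deltas=[0,0,-0.02,0,0,0,0,0,-0.05,0,0,0,0,0,-0.07,0,0,0,0,0,-0.07,0,0,0,0,0,-0.07,0,0,0])

```text
time: 7.8
tool_pos: [0.5213, 0.1793, 0.2296]
tool_rot: [3.141, -0.0, -2.879]
contact_force: [-0.6, 0.6, -1.0]
opening: 0.0136
```

jog_arm(deltas=[0,0,-0.03,0,0,0,0,0,-0.06,0,0,0,0,0,-0.09,0,0,0,0,0,-0.12,0,0,0,0,0,-0.12,0,0,0])

```text
time: 8.22
tool_pos: [0.521, 0.1792, 0.2169]
tool_rot: [3.141, -0.001, -2.879]
contact_force: [-1.2, -0.0, -2.7]
opening: 0.0136
```

jog_arm(deltas=[0,0,-0.02,0,0,0,0,0,-0.04,0,0,0,0,0,-0.06,0,0,0,0,0,-0.06,0,0,0,0,0,-0.06,0,0,0])

```text
time: 8.63
tool_pos: [0.5214, 0.1794, 0.2124]
tool_rot: [3.142, 0.001, -2.879]
contact_force: [-1.6, -1.3, 5.2]
opening: 0.0139
```

Seated: z 0.2124 (0.2125 predicted), with about 7 N of upward reaction. I'll turn clockwise in stages.

jog_arm(deltas=[0,0,0,0,0,-0.035,0,0,0,0,0,-0.07,0,0,0,0,0,-0.105,0,0,0,0,0,-0.14,0,0,0,0,0,-0.17], newtons=55)

```text
time: 9.05
tool_pos: [0.5224, 0.1796, 0.2125]
tool_rot: [3.141, 0.003, 3.135]
contact_force: [1.3, 0.7, 2.1]
opening: 0.0137
```

```bash
python3 - <<'E'
from h import *
s=robot.observe(); print(s['tool_pos'],np.degrees(s['tool_rot']),s['contact_force'],s['torque'])
E
```

```text
[0.52244753 0.1795913  0.21246092] [179.95445835   0.18212187 179.61440889] [1.3124427  0.69474966 2.13936521] [ 0.07266871 -0.24513501  0.1742258 ]
```

jog_arm(deltas=[0,0,0,0,0,-0.035,0,0,0,0,0,-0.07,0,0,0,0,0,-0.105,0,0,0,0,0,-0.14,0,0,0,0,0,-0.17])

```text
time: 9.47
tool_pos: [0.5225, 0.1797, 0.2125]
tool_rot: [3.14, 0.003, 2.868]
contact_force: [1.7, 1.4, 1.9]
opening: 0.014
```

jog_arm(deltas=[0,0,0,0,0,-0.035,0,0,0,0,0,-0.07,0,0,0,0,0,-0.11,0,0,0,0,0,-0.14,0,0,0,0,0,-0.16])

```text
time: 9.88
tool_pos: [0.5226, 0.1797, 0.2125]
tool_rot: [3.139, 0.003, 2.617]
contact_force: [2.1, 0.5, 2.0]
opening: 0.0138
```

jog_arm(deltas=[0,0,0,0,0,0,0,0,0,0,0,0,0,0,0,0,0,0])

```text
time: 10.13
tool_pos: [0.5224, 0.1798, 0.2125]
tool_rot: [3.139, 0.002, 2.62]
contact_force: [5.1, 2.4, 3.7]
opening: 0.0136
```

```bash
python3 - <<'E'
from h import *
s=robot.observe(); print(s['tool_pos'],np.degrees(s['tool_rot']),s['contact_force'],s['torque'])
P=robot.camera_params('wrist'); np.save('w4P.npy',P,allow_pickle=True); save('wrist','w4.png'); robot_im=save('side','s2.png',(200,130,300,205),8)
E
```

```text
[0.52241236 0.17976121 0.21251822] [1.79852647e+02 1.28690068e-01 1.50112834e+02] [5.05867793 2.40354867 3.67475914] [ 0.33840846 -0.62800396  0.08060153]
```

View pics/w4.png

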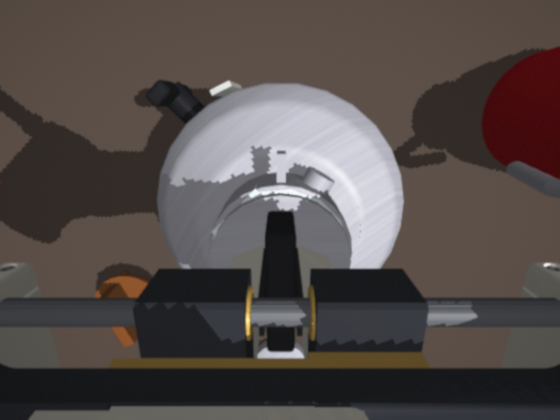

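View pics/s2.png

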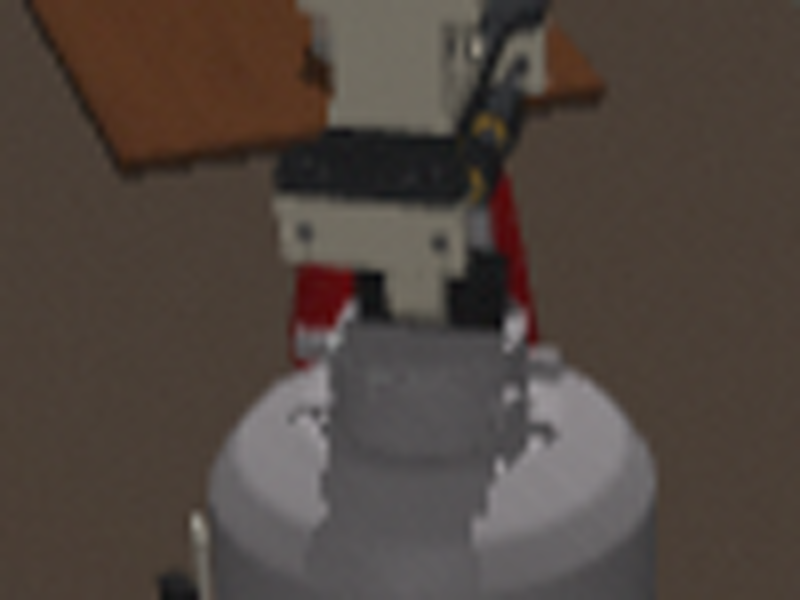

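In the wrist view the fin (281, rows 150–183) lies in line with the bar (centre column about 280.5). The boss at (318,180) is still clockwise of them. The side view shows the flange flat on the neck. I'll do a numerical check, then hand in.

```bash
python3 - <<'E'
from h import *
P=np.load('w4P.npy',allow_pickle=True).item(); g=cv2.imread('pics/raw_w4.png',0).astype(int)
k=np.where(g[152,270:295]<150)[0]+270; print('fin end cols',k)
u=k.mean(); f=ray(P,u,152,.185)[:2]; s=robot.observe(); c=s['tool_pos'][:2]; d=f-c
b=[ray(P,np.mean(np.where(g[v,255:308]<75)[0]+255),v,.23)[:2] for v in(216,246)]
print('fin',f,np.linalg.norm(d),np.degrees(np.arctan2(d[1],d[0])),'bar',np.degrees(np.arctan2(*(b[0]-b[1])[::-1])),'tool',np.degrees(s['tool_rot']),s['contact_force'],s['opening'])
E
```

```text
fin end cols [277 278 279 280 281 282 283 284 285]
fin [0.47165577 0.20888811] 0.058519801463422526 150.16485413322684 bar 150.1239103951168 tool [1.79851304e+02 1.28749285e-01 1.50101933e+02] [4.03462527 2.1854937  3.9684552 ] 0.013518800442689619
```

Fin 150.2°, bar 150.1°, tool 150.1°, and fin radius 58.5 mm (58 expected). Handing in.

```bash
python3 -c "
from cell import robot
print(robot.hand_in()); s=robot.observe(); print(s['time'],s['tool_pos'],s['tool_rot'],s['contact_force'],s['opening'])"
```

```text
the job is handed in; nothing more can be done
None
the job is handed in; nothing more can be done
```

The lid is in the urn's neck, turned clockwise to half-way, and I handed the job in with the gripper still holding it there. I gripped the steel lid by its black bar, lowered it through the two notches until the flange seated, then turned it about 45°. That took about 10 of the 45 s.

- **Seating:** the tool stopped at 0.2125 m, the predicted home height, with about 7 N of upward reaction. The side view shows the flange flat on the neck.
- **Angle:** the fin points at 150.2°, and both the bar and the tool read 150.1°. The fin end measured 58.5 mm from the axis (58 mm expected), and the boss was still further clockwise. The total turn was about 45°, well short of the 60° where the catches begin.
- **Grip and bystanders:** the opening was 13.5 mm at 55 N grip, and the measured forces stayed under about 7 N. The carafes, cup, jar lid and look-alikes were not touched.

No check failed. The neck's outer diameter measured 79 mm instead of 84 mm. I think that is a bevelled rim, and the notch width (13.9 mm) and bore (56.2 mm against 54 mm) agreed well enough to go on. I could not read the vent ring directly, and the system gave no verdict or state after the hand-in.

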